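Show the strainer cartridge to the inspection camera

ROBOT

A 7-joint arm with a two-finger parallel gripper is mounted at the origin on the work surface. World frame = base frame: x ahead of the robot, y to its left, z up, the work surface at z = 0. Lengths are in mm, angles in rad, forces in N, time in s.
With the tool pointing down it reaches from about 400 to 750 mm from the base axis. Payload 19.5 kg.
Tool frame: the origin (TCP) lies at the very end of the fingers, on their centre line; the grasp point (between the pads) lies 19 mm behind it (pinch_z is the z of the grasp point in the tool frame, in mm); z points along the fingers, y is the line along which they close (so a half turn about z gives the same grasp; the last joint's range is limited). The gripper opens to 85 mm and grips with 20 to 120 N. Pads are 22 mm wide; open, the fingers measure 114 mm over their backs; the gripper's body (76 mm by 85 mm) begins 54 mm behind the grasp point. The pads swing forward as they close: fully open they stand 13 mm farther back than shut.
Start: joints at [-1.275, 0.707, -0.028, 1.485, 0.022, 0.951, -0.075], TCP at [190.549, 542.481, 231.268] pointing down, gripper open.
Joint ranges: [-2.71, 2.71], [-0.32, 2.16], [-1.57, 1.52], [0, 2.45], [-1.46, 4.6], [0, 2.02], [-2.83, 2.83]. Speed limits (rad/s): [1.89, 1.89, 2.57, 2.57, 3.01, 3.01, 3.01].

INTERFACE

Orientations are given as a unit quaternion [x, y, z, w].
In Python, from rig import * gives the robot as it stands.
- The arm moves only by the tool send_rows, never from a script. Its argument "plan" is a list of rows, each a list of 7 numbers: the opening, from 0 (shut) to 1 (fully open), then the shift along the tool's x, y, z in mm, then the turn, a rotation vector about the tool's x, y, z in degrees. In form: [[grip, x, y, z, wx, wy, wz], ...]. A call has 1 to 20 rows; each row is the pose to reach, as a shift and turn from the pose commanded when the call began, along the tool's axes at that moment; what a row does not reach only later rows make up. A row lasts 1/10 s, in which the tool goes at most 50 mm and 8.59 degrees, less where a joint would pass 70% of its speed; a pose out of reach is approached as far as the arm can. A call with a gripper value outside its range is refused whole. The fingers move at their own pace and stop on an object; "newtons" is the grip in N (left out, the last holds). Time passes only in rows, so rows that repeat a pose let the fingers close. It gives the time, the measured TCP pose, the force, the opening and the grip force at its end, in the units of the state.
- read_state(): the state, without advancing time (a new reading comes with each control period).
- capture(name): name is "side" or "top" or "wrist"; returns a dict with "pixels" (420x560x3 uint8, red, green, blue), "K" (3x3 intrinsics, pixels), "dist" ([k1, k2, p1, p2, k3] as OpenCV has them; the pictures are not rectified), "origin" and "orientation" of the camera in the world; the wrist camera has in their place "mount" (4x4, takes a point from camera to tool coordinates, whose origin is the TCP and whose axes are the flange's). Camera axes: x right, y down, z forward; pixel columns grow to the right and rows downward; lengths in mm; the calibration is good to about 2 mm. A picture is of the moment at which its call begins: read the wrist's pose just before it. There is no depth.
- job_done(): hands the job in; it is judged then, once.
The state is a dict: "clock": time; "joint_positions": joint angles; "qd": joint speeds; "joint_torque": joint torques, N m; "tool_pos": TCP position; "tcp_rot": TCP orientation; "ft_force": force on the tool from outside, world axes, zero at the start; "ft_torque": the same for the moment, N m; "grip_width": opening from 0.0 (shut) to 1.0 (fully open); "gripper_force": force on a finger pad.
Only numpy, scipy, OpenCV 4.12 (cv2) and the standard library are available. Lean on these libraries where they do the work, as an engineer would, in place of code of your own. Each camera call takes 0.05 s, during which the arm holds its last target. There are 200 camera calls.

TASK

Take the hold-down weight off the strainer and set it down gently, flat side down, so that it stays balanced on top of the grey domed end cap, off the wet tiles. Then lift the strainer cartridge out of its clear housing and hold it up in front of the inspection camera: the middle of its yellow plate on the lens axis 12 cm in front of the lens, the plate facing the lens squarely (the camera looks down at a slant, so the cartridge leans back by the same slant) and the blue head at the top. Finish while still holding it there, steady in the gripper; leave the meter, the jar and the loose valve where they are and do not touch the camera.

Things in the scene. Friction and masses are not known exactly. Their poses are not given: they have to be found in the camera images.
- weight: Hold-down weight, loose, about 0.3 kg: steel disc 64 mm wide, 12 mm thick, flat underside, with a round red knob 24 mm wide and 32 mm tall on its middle. Origin at the centre of the underside, z up through the knob. At the start it rests, unfastened, on the flat top of the cartridge's head, within 3 mm of its middle, and hides it from above.
- dome: Grey domed pipe end cap, fixed to the bench dome up: 120 mm in diameter, 68 mm tall; a ball surface of 60 mm radius whose centre is 8 mm above the bench. Origin at the centre of its underside on the bench.
- dome_top (a point): Highest point of the grey dome, 68 mm above the bench. The weight's underside touches here when balanced.
- housing: Clear round strainer housing, fixed to the bench: 64 mm outside, 85 mm tall, foot 80 mm wide; two black pipe stubs, 24 mm wide, stick out opposite ways along its y axis, 45 mm up, ends 58 mm from the axis. Open well 44 mm wide down to a floor 8 mm above the bench. Origin at the centre of its underside, z up.
- cartridge: Strainer cartridge, loose, 0.16 kg, 132 mm tall, stands free in the well (3 mm play). Basket 38 mm wide, 82 mm tall; above it a blue square head 30 x 30 x 50 mm, sides along x and y, clear above the housing: grip here. Yellow plate 22 x 44 mm on the basket's +x side; yellow stripe on the head's +x side and top edge. Origin at the underside's centre, z up, +x out of the plate.
- plate (a point): Middle of the outer face of the yellow plate, on the cartridge 42 mm above its underside and 20.5 mm out from its axis along +x. Axes as the cartridge's.
- plate_axis (a point): Point on the cartridge's axis 42 mm above its underside, 20.5 mm behind the middle of the yellow plate.
- camera_head: Inspection camera: white box 60 x 55 mm, black lens barrel 40 mm wide, 105 mm deep in all, on a post of a fixed stand; height and heading vary. Origin at the middle of the lens face. Looks along its own -x, 25 degrees below level; y level; z up, slanted by those 25 degrees. A cartridge shown squarely has its x and z parallel to the camera's x and z, pointing the same ways.
- sight_point (a point): The point in the air on the lens axis 120 mm in front of the lens face (0.175 to 0.225 m above the bench), where the middle of the yellow plate has to be. Axes as the camera's.
- meter: Black hand-held meter, loose, 80 x 140 x 28 mm, lying flat on the bench. Origin at the centre of its underside. Bystander.
- reagent: Amber jar with a white cap, loose, 52 mm in diameter, 105 mm tall, standing. Origin at the centre of its underside. Bystander.
- valve: Loose black plastic ball valve with a blue lever, 90 mm long along its x, 44 mm wide, 61 mm tall. Origin at the centre of its underside. Bystander.
There are look-alikes about, which are no part of the job. What is shaped like the weight but pink is not meant.

How it is judged (in metres and radians):
On the way, in this order (a step that is already met when the one before it is completed fails the run):
1. the weight is balanced on the dome, let go and at rest, with the cartridge still in its housing (contact force between weight and dome above 1 N and contact force between weight and the arm below 0.05 N and contact force between weight and the fingers below 0.05 N and horizontal distance between weight and dome_top below 0.03 m and angle between weight's own z axis and vertical below 0.4 rad and height (world z) of weight above 0.05 m and linear speed of weight below 0.04 m/s and z of cartridge in the frame of housing below 0.03 m), for 0.4 s.
2. the cartridge is lifted out of the housing in the gripper while the weight stays on the dome (contact force between weight and dome above 1 N and contact force between weight and the arm below 0.05 N and contact force between weight and the fingers below 0.05 N and horizontal distance between weight and dome_top below 0.03 m and angle between weight's own z axis and vertical below 0.4 rad and height (world z) of weight above 0.05 m and z of cartridge in the frame of housing above 0.09 m and contact force between cartridge and the fingers above 1 N), for 0.2 s.
At the end, for the whole second after the job is handed in: Held still in the air, touching only the gripper: plate centre within 15 mm of the sight point, facing the lens, x and z axes within 0.2 rad of the camera's, underside above 100 mm. The weight rests alone on the dome, within 30 mm of its top, tilted under 0.4 rad (contact force between weight and dome above 1 N and contact force between weight and the arm below 0.05 N and contact force between weight and the fingers below 0.05 N and horizontal distance between weight and dome_top below 0.03 m and angle between weight's own z axis and vertical below 0.4 rad and height (world z) of weight above 0.05 m and linear speed of weight below 0.04 m/s and distance between plate and sight_point below 0.015 m and angle between the x axis of cartridge and the x axis of camera_head, either way round below 0.2 rad and angle between the z axis of cartridge and the z axis of camera_head, either way round below 0.2 rad and x of plate_axis in the frame of camera_head below -0.12 m and angle between cartridge's own z axis and vertical below 0.8 rad and height (world z) of cartridge above 0.1 m and contact force between cartridge and the fingers above 1 N and contact force between cartridge and housing below 0.05 N and contact force between cartridge and dome below 0.05 N and contact force between cartridge and weight below 0.05 N and contact force between cartridge and camera_head below 0.05 N and contact force between cartridge and valve below 0.05 N and contact force between cartridge and meter below 0.05 N and contact force between cartridge and reagent below 0.05 N and linear speed of cartridge below 0.03 m/s and angular speed of cartridge below 0.2 rad/s); the arm keeps its last pose, push and grip.
It fails at once if a bystander (meter, jar or valve) is moved by more than 20 mm or tipped over (distance of any of meter, reagent, valve from where it was at the start of the episode above 0.02 m or angle between any of meter, reagent, valve's own z axis and vertical above 0.5 rad).
It fails at once if the weight falls to the bench or is laid on it (height (world z) of weight below 0.045 m).
It fails at once if the weight is dropped from a height (faster than 0.4 m/s out of the fingers) (contact force between weight and the fingers below 0.05 N and linear speed of weight above 0.4 m/s).
It fails at once if the weight is banged or pressed hard on the dome (more than 80 N) (contact force between weight and dome above 80 N).
It fails at once if the camera is touched (more than 1 N) (contact force between camera_head and the arm above 1 N or contact force between camera_head and the fingers above 1 N or contact force between camera_head and cartridge above 1 N or contact force between camera_head and weight above 1 N).
It also fails if it takes over 56 s, if anything falls off the work surface, if the arm or the gripper's body presses on something with over 40 N, if the wrist force passes 120 N, or if a joint passes its speed limit or range.

## Working session

There is one attempt and no reset: what is moved stays moved. The work goes in short steps, Python scripts to look and compute and a tool call to move; the robot and the scene stay as the last step left them, time stands still between calls to the robot, and variables do not carry over. Pictures are saved under pics/ and viewed, at most 10 in all, crops included, and the job is handed in when it is done.

Besides the shell and the picture viewer there is one more tool, called after "Request:" in YAML: its name, and indented under it one key for each argument. send_rows: Moves the arm, as the interface text tells. Its arguments: {"type":"object","properties":{"plan":{"type":"array"},"newtons":{"type":"number"}},"required":["plan"]}

```bash
mkdir -p pics; cat > h.py <<'E'
from rig import *
import numpy as np, cv2
from scipy.spatial.transform import Rotation as R
def cam(name):
    s=read_state(); c=capture(name)
    if 'mount' in c:
        M=np.array(c['mount']); Rt=R.from_quat(s['tcp_rot']).as_matrix()
        Rc=Rt@M[:3,:3]; o=Rt@M[:3,3]+np.array(s['tool_pos'])
    else:
        q=np.array(c['orientation'],float); o=np.array(c['origin'],float)
        Rc=R.from_quat(q).as_matrix() if q.size==4 else q
    return dict(im=np.array(c['pixels']),K=np.array(c['K'],float),d=np.array(c['dist'],float),R=Rc,o=o)
def ray(c,uv):
    p=cv2.undistortPoints(np.array(uv,float).reshape(-1,1,2),c['K'],c['d']).reshape(-1,2)
    v=np.c_[p,np.ones(len(p))]@c['R'].T
    return v/np.linalg.norm(v,axis=1)[:,None]
def plane(c,uv,z):
    v=ray(c,uv); return c['o']+v*((z-c['o'][2])/v[:,2])[:,None]
def proj(c,P):
    rv=cv2.Rodrigues(c['R'].T)[0]; t=-c['R'].T@c['o']
    return cv2.projectPoints(np.array(P,float).reshape(-1,1,3),rv,t,c['K'],c['d'])[0].reshape(-1,2)
def tri(c1,u1,c2,u2):
    a=ray(c1,[u1])[0]; b=ray(c2,[u2])[0]
    s=np.linalg.lstsq(np.c_[a,-b],c2['o']-c1['o'],rcond=None)[0]
    p,q=c1['o']+s[0]*a,c2['o']+s[1]*b
    return (p+q)/2,np.linalg.norm(p-q)
def save(c,n): cv2.imwrite('pics/'+n+'.png',c['im'][:,:,::-1])
E
python3 - <<'E'
from h import *
s=read_state();print({k:np.round(v,3) for k,v in s.items()})
for n in('side','top'):
    c=cam(n);save(c,n+'1');print(n,c['o'],c['R'].round(3).tolist(),c['K'].tolist())
E
```

```text
{'clock': np.float64(0.0), 'joint_positions': array([-1.275,  0.707, -0.028,  1.485,  0.022,  0.951, -0.075]), 'qd': array([ 0.   ,  0.   , -0.001, -0.   ,  0.001,  0.001, -0.001]), 'joint_torque': array([-1.0000e-03, -8.8323e+01,  1.2340e+00, -2.3616e+01,  1.7000e-02,
        7.0000e-03,  0.0000e+00]), 'tool_pos': array([190.449, 542.265, 230.822]), 'tcp_rot': array([ 0.168,  0.986, -0.001, -0.   ]), 'ft_force': array([0.718, 0.222, 0.214]), 'ft_torque': array([ 0.029,  0.023, -0.017]), 'gripper_force': np.float64(0.0), 'grip_width': np.float64(1.001)}
side [ 212.80894697 -865.65116261  651.78247772] [[0.928, -0.157, 0.338], [-0.372, -0.453, 0.811], [0.026, -0.878, -0.478]] [[461.75446067208145, 0.0, 281.77320533937393], [0.0, 461.75446067208145, 208.72574330737982], [0.0, 0.0, 1.0]]
top [ 499.81543598  -21.32335797 1202.40606589] [[-0.026, -0.998, 0.06], [-1.0, 0.025, -0.007], [0.005, -0.06, -0.998]] [[424.35609735617714, 0.0, 278.9149790659641], [0.0, 424.35609735617714, 210.12474305906485], [0.0, 0.0, 1.0]]
```

View pics/side1.png

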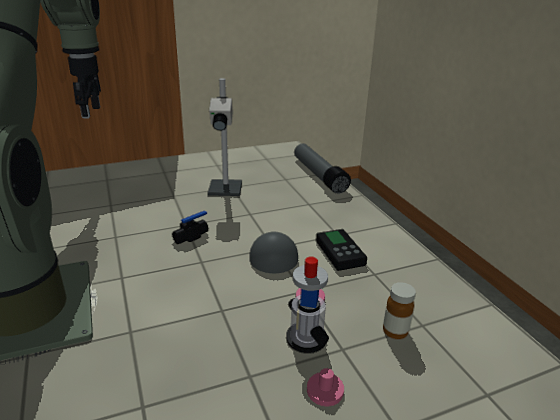

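View pics/top1.png

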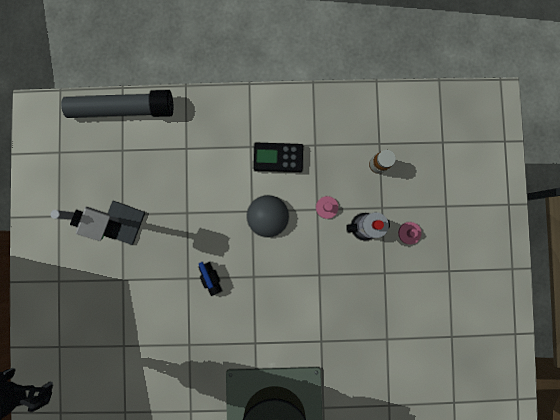

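```bash
python3 - <<'E'
from h import *
s=cam('side');t=cam('top')
np.savez('pics/raw.npz',s=s['im'],t=t['im'])
def crop(c,x,y,w=66,h=50,k=6): return cv2.resize(c['im'][y:y+h,x:x+w],(400,300),interpolation=cv2.INTER_CUBIC)
m=np.vstack([np.hstack([crop(s,190,85),crop(s,270,252,132,100)]),np.hstack([crop(t,60,197),crop(t,335,200)])])
cv2.imwrite('pics/mont.png',m[:,:,::-1])
def blob(c,f,n):
    hsv=cv2.cvtColor(c['im'],cv2.COLOR_RGB2HSV).astype(int);k,l,st,ce=cv2.connectedComponentsWithStats(f(hsv).astype(np.uint8))
    for i in range(1,k):
        if st[i,4]>15: print(n,st[i],ce[i].round(1))
red=lambda h:((h[...,0]<6)|(h[...,0]>174))&(h[...,1]>190)&(h[...,2]>100)
for c,n in((s,'s'),(t,'t')): blob(c,red,n+'red')
blob(s,lambda h:(abs(h[...,0]-112)<15)&(h[...,1]>140)&(h[...,2]>50),'sblue')
# dome circle in top
g=cv2.medianBlur(cv2.cvtColor(t['im'],cv2.COLOR_RGB2GRAY),3)
print(cv2.HoughCircles(g,cv2.HOUGH_GRADIENT,1,50,param1=100,param2=20,minRadius=17,maxRadius=27))
E
```

```text
sred [306 257  12   8  69] [311.2 260.3]
tred [374 221  10   8  65] [378.4 224.5]
sblue [182 211  25  12  99] [193.4 216.5]
sblue [300 289  19  19 264] [308.8 298.2]
[[[266.5 216.5  20.7]]]
```

View pics/mont.png

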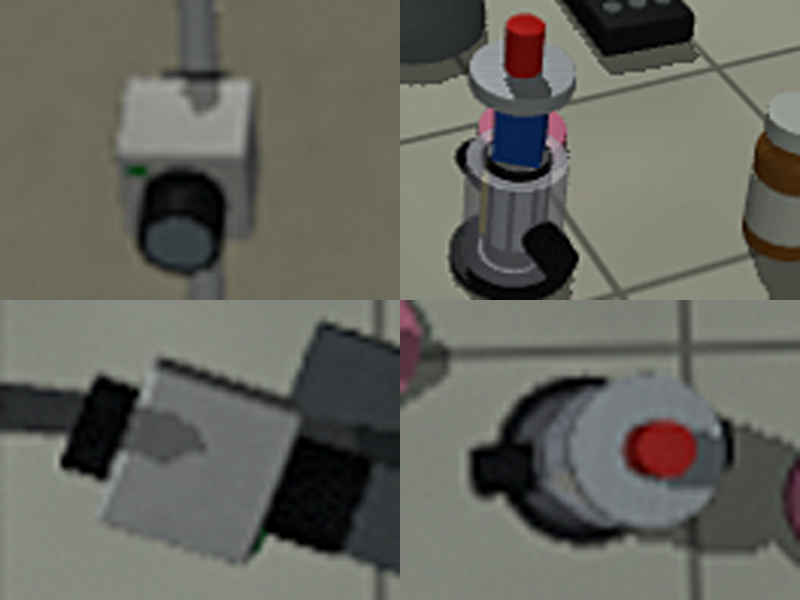

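```bash
python3 - <<'E'
from h import *
s=cam('side');t=cam('top')
S=lambda x,y:(x/6.06+190,y/6+85)
S2=lambda x,y:((x-400)/3.03+270,y/3+252)
T=lambda x,y:(x/6.06+60,(y-300)/6+197)
T2=lambda x,y:((x-400)/6.06+335,(y-300)/6+200)
L,e=tri(s,S(181,240),t,T(355,505));print('lens',L.round(1),e.round(1))
print('knob',plane(s,[S2(524,20)],184).round(1),plane(t,[T2(667,450)],184).round(1),tri(s,S2(524,20),t,T2(667,450)))
print('disc top',plane(s,[S2(522,75)],152).round(1),plane(t,[T2(648,452)],146).round(1))
v=ray(t,[(266.5,216.5)])[0]
print('dome',plane(t,[(266.5,216.5)],8+0).round(1),plane(t,[(266.5,216.5)],20).round(1))
z=L[2]+25
for a,b in (((160,362),(105,520)),((300,410),(240,562)),((355,460),(325,550))):
    P=plane(t,[T(*a),T(*b)],z);d=P[0]-P[1];print('cam y-edge',P.round(0).tolist(),np.degrees(np.arctan2(d[1],d[0])),np.linalg.norm(d))
# housing stub: black tip in top
print('stub',plane(t,[T2(475,468)],45),'foot',plane(t,[T2(575,458)],0))
print('side stub',plane(s,[S2(560,265)],45))
st=read_state();Rt=R.from_quat(st['tcp_rot']).as_matrix();print(Rt.round(3).tolist())
print('yellow?',plane(t,[T2(568,480)],90))
w=cam('wrist');print('wrist cam mount',np.array(capture('wrist')['mount']).round(2).tolist())
E
```

```text
lens [520.1 337.6 240.8] 2.8
knob [[ 523.7 -261.6  184. ]] [[ 518.9 -268.5  184. ]] (array([ 519.57487711, -267.65862352,  188.84640301]), np.float64(1.760604518806881))
disc top [[ 519.6 -271.9  152. ]] [[ 518.9 -269.8  146. ]]
dome [[554.3   6.    8. ]] [[553.8   5.7  20. ]]
cam y-edge [[573.0, 401.0, 266.0], [515.0, 422.0, 266.0]] -19.430741264931356 61.6820912417043
cam y-edge [[554.0, 349.0, 266.0], [498.0, 371.0, 266.0]] -21.951701307551875 60.02991606423052
cam y-edge [[535.0, 329.0, 266.0], [502.0, 340.0, 266.0]] -18.856250506711298 34.827185315931956
stub [[ 515.55180201 -214.86901304   45.        ]] foot [[ 519.65431566 -269.59346522    0.        ]]
side stub [[ 526.73170379 -324.92752767   45.        ]]
[[-0.944, 0.331, -0.0], [0.331, 0.944, -0.0], [0.0, -0.0, -1.0]]
yellow? [[ 508.62740015 -247.60709928   90.        ]]
wrist cam mount [[-0.0, -0.96, -0.27, 70.01], [1.0, -0.0, -0.0, 1.95], [0.0, -0.27, 0.96, -143.37], [0.0, 0.0, 0.0, 1.0]]
```

```bash
cat >> h.py <<'E'
def down(az):  # tool pointing down, tool x at azimuth az deg
    a=np.radians(az);x=np.array([np.cos(a),np.sin(a),0]);z=np.array([0,0,-1.]);return np.c_[x,np.cross(z,x),z]
def delta(P,Rg):
    s=read_state();R0=R.from_quat(s['tcp_rot']).as_matrix()
    return np.r_[R0.T@(np.array(P)-s['tool_pos']),np.degrees(R.from_matrix(R0.T@Rg).as_rotvec())].round(1).tolist()
E
python3 - <<'E'
from h import *
print(delta([350,250,300],down(110)),delta([554,6,300],down(63)))
E
```

```text
[-247.4, -223.1, -68.7, -0.0, 0.0, 50.6] [-520.7, -385.7, -68.7, -0.0, 0.0, 97.6]
```

Request:
send_rows:
  plan:
    - [1, -247, -223, -69, 0, 0, 51]
    - [1, -247, -223, -69, 0, 0, 51]
    - [1, -247, -223, -69, 0, 0, 51]
    - [1, -247, -223, -69, 0, 0, 51]
    - [1, -247, -223, -69, 0, 0, 51]
    - [1, -247, -223, -69, 0, 0, 51]
    - [1, -247, -223, -69, 0, 0, 51]
    - [1, -521, -386, -69, 0, 0, 98]
    - [1, -521, -386, -69, 0, 0, 98]
    - [1, -521, -386, -69, 0, 0, 98]
    - [1, -521, -386, -69, 0, 0, 98]
    - [1, -521, -386, -69, 0, 0, 98]
    - [1, -521, -386, -69, 0, 0, 98]
    - [1, -521, -386, -69, 0, 0, 98]
    - [1, -521, -386, -69, 0, 0, 98]
    - [1, -521, -386, -69, 0, 0, 98]
    - [1, -521, -386, -69, 0, 0, 98]

```text
clock: 2.1
tool_pos: [553.8, 6.6, 300.4]
tcp_rot: [0.854, 0.52, 0.0, -0.0]
ft_force: [0.7, -0.1, -0.4]
grip_width: 0.996
gripper_force: 0.0
```

```bash
python3 - <<'E'
from h import *
s=read_state();print(s['clock'],s['tool_pos'],s['joint_positions'])
w=cam('wrist');save(w,'w1')
print(proj(w,[554,6,8]),proj(w,[554,6,68]))
print(delta([520,-268,270],down(63)))
g=cv2.medianBlur(cv2.cvtColor(w['im'],cv2.COLOR_RGB2GRAY),5)
r=w['K'][0,0]*60/np.linalg.norm(w['o']-[554,6,8]);print('r',r)
print(cv2.HoughCircles(g,cv2.HOUGH_GRADIENT,1,100,param1=80,param2=15,minRadius=int(r*.9),maxRadius=int(r*1.15)))
E
```

```text
2.1 [553.84547263   6.58463026 300.40562378] [-0.29265725  0.638679    0.44453281  1.45163185 -0.28984864  1.11652981
 -0.27344079]
[[282.05369758 169.91160753]] [[282.16452461 178.7657992 ]]
[-259.6, 95.8, 30.4, -0.0, -0.0, -0.3]
r 46.6205539404279
[[[282.5 168.5  47.9]
  [ 92.5 124.5  50.2]
  [ 74.5 272.5  48. ]]]
```

View pics/w1.png

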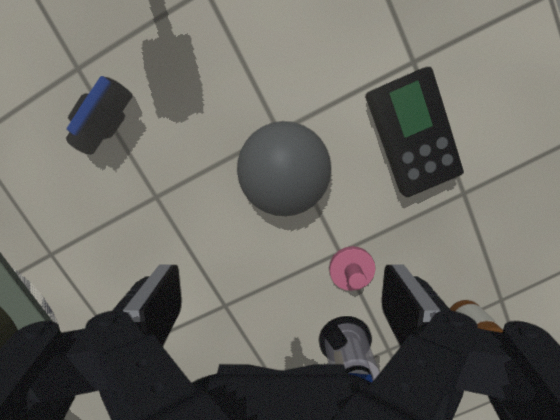

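Request:
send_rows:
  plan:
    - [1, -260, 96, 30, 0, 0, 0]
    - [1, -260, 96, 30, 0, 0, 0]
    - [1, -260, 96, 30, 0, 0, 0]
    - [1, -260, 96, 30, 0, 0, 0]
    - [1, -260, 96, 30, 0, 0, 0]
    - [1, -260, 96, 30, 0, 0, 0]
    - [1, -260, 96, 30, 0, 0, 0]
    - [1, -260, 96, 30, 0, 0, 0]

```text
clock: 2.95
tool_pos: [520.1, -268.8, 270.4]
tcp_rot: [0.854, 0.52, 0.0, -0.0]
ft_force: [-0.2, 0.4, 0.2]
grip_width: 1.0
gripper_force: 0.0
```

```bash
python3 - <<'E'
from h import *
s=read_state();print(s['clock'],s['tool_pos'],s['joint_positions'])
w=cam('wrist');save(w,'w2')
hsv=cv2.cvtColor(w['im'],cv2.COLOR_RGB2HSV).astype(int)
m=((hsv[...,0]<6)|(hsv[...,0]>174))&(hsv[...,1]>190)&(hsv[...,2]>100)
cn=max(cv2.findContours(m.astype(np.uint8),0,1)[0],key=cv2.contourArea);print(cv2.boundingRect(cn),cv2.minEnclosingCircle(cn))
print(proj(w,[[520,-268,184],[520,-268,152]]),plane(w,[cv2.minEnclosingCircle(cn)[0]],168))
E
```

```text
2.95 [ 520.06932367 -268.82778802  270.37777829] [ 0.23822315  0.71398934  0.38982792  1.38684427 -0.28406296  1.09600085
  0.19481295]Traceback (most recent call last):
  File "<stdin>", line 6, in <module>
ValueError: max() iterable argument is empty
```

View pics/w2.png

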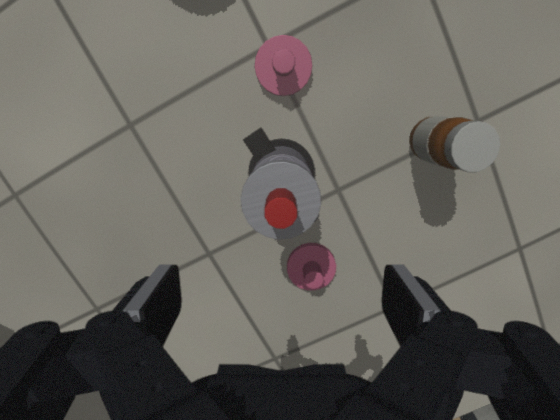

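```bash
python3 - <<'E'
from h import *
w=cam('wrist')
hsv=cv2.cvtColor(w['im'],cv2.COLOR_RGB2HSV).astype(int)
m=((hsv[...,0]<8)|(hsv[...,0]>172))&(hsv[...,1]>165)&(hsv[...,2]>90)
cn=max(cv2.findContours(m.astype(np.uint8),0,1)[0],key=cv2.contourArea);x,y,ww,h=cv2.boundingRect(cn);print(x,y,ww,h)
r=ww/2;print('r exp',w['K'][0,0]*12/np.linalg.norm(w['o']-[520,-268,184]))
P=plane(w,[(x+r,y+h-r)],184)[0];print(P,plane(w,[(281,199.5)],150))
print('dome',end=' ');print(delta([P[0],P[1],160],down(63)))
E
```

```text
266 199 30 30
r exp 17.104549563822385
[ 520.89396011 -265.52959468  184.        ] [[ 521.70197797 -263.92250547  150.        ]]
dome [2.2, -0.8, 110.5, 0.0, -0.0, -0.2]
```

Request:
send_rows:
  newtons: 40
  plan:
    - [1, 2, -1, 50, 0, 0, 0]
    - [1, 2, -1, 90, 0, 0, 0]
    - [1, 2, -1, 105, 0, 0, 0]
    - [1, 2, -1, 113, 0, 0, 0]
    - [0, 2, -1, 113, 0, 0, 0]
    - [0, 2, -1, 113, 0, 0, 0]
    - [0, 2, -1, 113, 0, 0, 0]
    - [0, 2, -1, 113, 0, 0, 0]
    - [0, 2, -1, 113, 0, 0, 0]
    - [0, 2, -1, 113, 0, 0, 0]
    - [0, 2, -1, 113, 0, 0, 0]
    - [0, 2, -1, 113, 0, 0, 0]

```text
clock: 4.25
tool_pos: [520.3, -267.4, 158.1]
tcp_rot: [0.854, 0.52, 0.0, 0.001]
ft_force: [-0.6, -0.1, 7.3]
grip_width: 0.267
gripper_force: 39.0
```

Request:
send_rows:
  plan:
    - [0, 0, 0, -5, 0, 0, 0]
    - [0, 0, 0, -20, 0, 0, 0]
    - [0, 0, 0, -50, 0, 0, 0]
    - [0, 0, 0, -60, 0, 0, 0]
    - [0, 0, 0, -60, 0, 0, 0]

```text
clock: 4.75
tool_pos: [520.4, -267.3, 218.3]
tcp_rot: [0.854, 0.52, 0.001, 0.001]
ft_force: [-0.2, -0.3, -3.9]
grip_width: 0.263
gripper_force: 39.6
```

```bash
python3 - <<'E'
from h import *
w=cam('wrist');s=cam('side');s2=s['im'][200:350,220:370];save(w,'w3')
cv2.imwrite('pics/m2.png',np.hstack([cv2.resize(w['im'],(400,300)),cv2.resize(s2,(300,300),interpolation=cv2.INTER_CUBIC)])[:,:,::-1])
t=cam('top')
print(plane(w,[(283.5,168.5)],8)) 
st=read_state();print(st['ft_force'],st['tool_pos'],st['grip_width'])
print(delta([554.5,6,st['tool_pos'][2]],down(63)))
E
```

```text
[[ 528.9959798  -255.42860096    8.        ]]
[-0.08483812  0.23341572 -3.27257413] [ 519.65038437 -266.85400017  216.20062769] 0.2634879088457464
[258.4, -94.4, 0.1, -0.1, 0.0, -0.4]
```

View pics/m2.png

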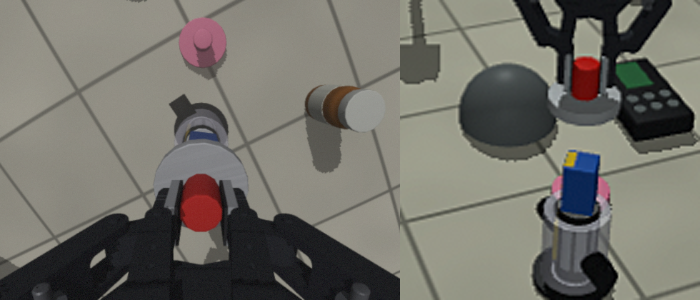

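Request:
send_rows:
  plan:
    - [0, 20, -7, 0, 0, 0, 0]
    - [0, 55, -19, 0, 0, 0, 0]
    - [0, 95, -33, 0, 0, 0, 0]
    - [0, 135, -47, 0, 0, 0, 0]
    - [0, 175, -62, 0, 0, 0, 0]
    - [0, 215, -76, 0, 0, 0, 0]
    - [0, 245, -87, 0, 0, 0, 0]
    - [0, 260, -92, 10, 0, 0, 0]
    - [0, 260, -92, 40, 0, 0, 0]
    - [0, 260, -92, 70, 0, 0, 0]
    - [0, 260, -92, 100, 0, 0, 0]
    - [0, 260, -92, 115, 0, 0, 0]
    - [0, 260, -92, 119, 0, 0, 0]
    - [0, 260, -92, 119, 0, 0, 0]

```text
clock: 6.3
tool_pos: [557.4, 5.5, 97.7]
tcp_rot: [0.854, 0.52, -0.001, -0.0]
ft_force: [-0.2, -0.4, -3.1]
grip_width: 0.263
gripper_force: 39.7
```

```bash
python3 - <<'E'
from h import *
s=cam('side');t=cam('top');w=cam('wrist')
cv2.imwrite('pics/m3.png',np.vstack([np.hstack([cv2.resize(c,(400,300),interpolation=cv2.INTER_CUBIC) for c in (s['im'][200:290,220:340],t['im'][170:260,205:325])]),np.hstack([cv2.resize(w['im'],(400,300)),cv2.resize(s['im'][240:330,255:375],(400,300),interpolation=cv2.INTER_CUBIC)])])[:,:,::-1])
st=read_state();print(st['ft_force'],st['tool_pos'],st['grip_width'],st['joint_positions'])
print(proj(s,[[555.5,6.5,68]]),proj(w,[[555.5,6.5,68],[555.5,6.5,8]]))
E
```

```text
[ 0.27058664  0.0461835  -2.17746293] [558.08418506   5.84998421  99.00531632] 0.2668753520028839 [-0.23319646  0.89649875  0.32697919  1.69676784 -0.44503742  0.62160473
 -0.13250044]
[[272.78407633 235.56643691]] [[277.53923292 248.51611893]
 [278.34227234 216.2010726 ]]
```

View pics/m3.png

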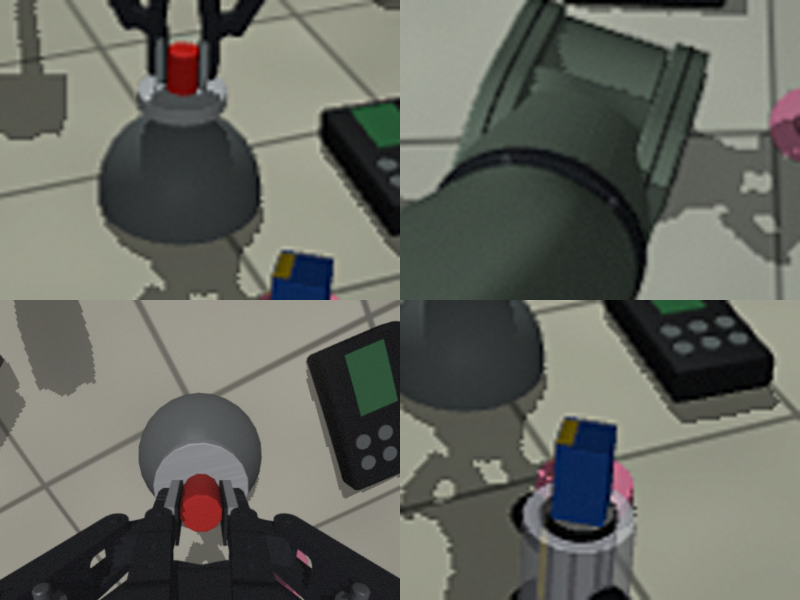

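```bash
python3 - <<'E'
from h import *
P=[];F=[]
for i in range(6):
    w=cam('wrist');st=read_state();P.append(st['tool_pos']);F.append(st['ft_force'])
print(np.mean(P,0),np.std(P,0),np.mean(F,0))
hsv=cv2.cvtColor(w['im'],cv2.COLOR_RGB2HSV).astype(int)
m=((hsv[...,0]<8)|(hsv[...,0]>172))&(hsv[...,1]>165)&(hsv[...,2]>90)
cn=max(cv2.findContours(m.astype(np.uint8),0,1)[0],key=cv2.contourArea);print(cv2.boundingRect(cn))
z=np.mean(P,0)
print('knob expected at TCP axis, top z',z[2]+26,proj(w,[[z[0],z[1],z[2]+26]]), 'r',w['K'][0,0]*12/np.linalg.norm(w['o']-z-[0,0,26]))
E
```

```text
[557.96297395   6.00857868  98.81711561] [0.08515958 0.05126837 0.17782523] [-0.07211559  0.0689535  -2.64499541]
(253, 245, 58, 79)
knob expected at TCP axis, top z 124.81711560817479 [[282.95808586 303.86670994]] r 29.9786021811693
```

Request:
send_rows:
  plan:
    - [0, -3, -1, 3, 0, 0, 0]
    - [0, -3, -1, 7, 0, 0, 0]
    - [0, -3, -1, 10, 0, 0, 0]
    - [0, -3, -1, 11, 0, 0, 0]
    - [0, -3, -1, 11, 0, 0, 0]

```text
clock: 7.25
tool_pos: [555.4, 3.8, 87.1]
tcp_rot: [0.854, 0.52, -0.0, -0.0]
ft_force: [-0.2, 0.4, -3.2]
grip_width: 0.266
gripper_force: 39.7
```

Request:
send_rows:
  plan:
    - [0, 0, 0, 0.5, 0, 0, 0]
    - [0, 0, 0, 1, 0, 0, 0]
    - [0, 0, 0, 1, 0, 0, 0]

```text
clock: 7.55
tool_pos: [555.5, 3.8, 86.3]
tcp_rot: [0.854, 0.52, -0.0, 0.0]
ft_force: [0.8, 0.1, -2.9]
grip_width: 0.263
gripper_force: 39.7
```

Request:
send_rows:
  plan:
    - [0, 0, 0, 0.7, 0, 0, 0]
    - [0, 0, 0, 1.4, 0, 0, 0]
    - [0, 0, 0, 1.4, 0, 0, 0]

```text
clock: 7.85
tool_pos: [555.7, 3.8, 85.9]
tcp_rot: [0.854, 0.52, 0.0, 0.0]
ft_force: [-5.4, 0.6, 17.8]
grip_width: 0.268
gripper_force: 41.8
```

Request:
send_rows:
  plan:
    - [0, 0, 0, -0.5, 0, 0, 0]
    - [0, 0, 0, -0.5, 0, 0, 0]

```text
clock: 8.05
tool_pos: [555.6, 3.8, 85.9]
tcp_rot: [0.854, 0.52, 0.0, 0.0]
ft_force: [-2.5, -0.2, 8.4]
grip_width: 0.262
gripper_force: 40.7
```

```bash
python3 - <<'E'
from h import *
F=[]
for i in range(4):
    s=cam('side');st=read_state();F.append(np.r_[st['ft_force'],st['ft_torque'],st['tool_pos']])
print(np.mean(F,0).round(2))
g=cv2.cvtColor(s['im'],cv2.COLOR_RGB2GRAY)
E
```

```text
[-3.0800e+00  8.7000e-01  8.7800e+00  1.2000e-01  6.2000e-01 -0.0000e+00
  5.5561e+02  3.8200e+00  8.5950e+01]
```

Request:
send_rows:
  plan:
    - [0.3, 0, 0, -0.9, 0, 0, 0]
    - [0.34, 0, 0, -0.9, 0, 0, 0]
    - [0.4, 0, 0, -0.9, 0, 0, 0]
    - [0.5, 0, 0, -0.9, 0, 0, 0]
    - [0.6, 0, 0, -0.9, 0, 0, 0]
    - [0.7, 0, 0, -0.9, 0, 0, 0]
    - [0.7, 0, 0, -0.9, 0, 0, 0]
    - [0.7, 0, 0, -0.9, 0, 0, 0]

```text
clock: 9.05
tool_pos: [555.5, 3.8, 86.3]
tcp_rot: [0.854, 0.52, -0.0, 0.0]
ft_force: [0.1, -0.3, 0.9]
grip_width: 0.699
gripper_force: 0.0
```

```bash
python3 - <<'E'
from h import *
s=cam('side');w=cam('wrist');st=read_state();print(st['clock'],st['ft_force'],st['tool_pos'],st['grip_width'])
cv2.imwrite('pics/m4.png',np.hstack([cv2.resize(s['im'][200:290,220:340],(400,300),interpolation=cv2.INTER_CUBIC),cv2.resize(w['im'],(400,300))])[:,:,::-1])
E
```

```text
9.15 [-1.3836591  -0.03648613  0.55039091] [555.46636994   3.79882554  86.30571532] 0.7007696355505192
```

View pics/m4.png

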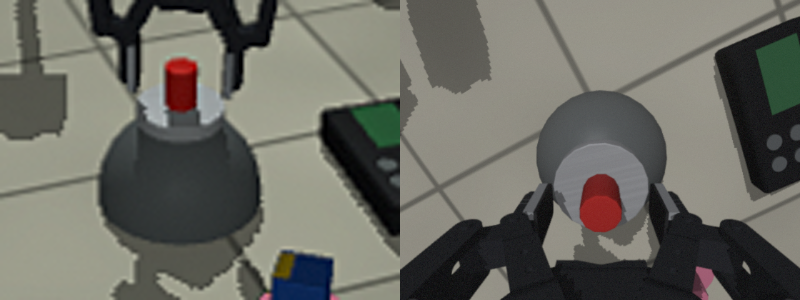

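Request:
send_rows:
  plan:
    - [0.7, 0, 0, -5, 0, 0, 0]
    - [0.7, 0, 0, -20, 0, 0, 0]
    - [0.7, 0, 0, -50, 0, 0, 0]
    - [0.8, 0, 0, -100, 0, 0, 0]
    - [1, 0, 0, -150, 0, 0, 0]
    - [1, 0, 0, -184, 0, 0, 0]
    - [1, -258, 92, -184, 0, 0, 0]
    - [1, -258, 92, -184, 0, 0, 0]
    - [1, -258, 92, -184, 0, 0, 0]
    - [1, -258, 92, -184, 0, 0, 0]
    - [1, -258, 92, -184, 0, 0, 0]
    - [1, -258, 92, -184, 0, 0, 0]
    - [1, -258, 92, -184, 0, 0, 0]
    - [1, -258, 92, -184, 0, 0, 0]

```text
clock: 10.55
tool_pos: [518.5, -267.5, 270.5]
tcp_rot: [0.854, 0.52, 0.0, -0.0]
ft_force: [-0.0, 0.4, 0.4]
grip_width: 1.001
gripper_force: 0.0
```

```bash
python3 - <<'E'
from h import *
w=cam('wrist');s=cam('side');t=cam('top');st=read_state();print(st['clock'],st['tool_pos'],st['joint_positions'])
for c,n in((w,'w'),(s,'s')):
    hsv=cv2.cvtColor(c['im'],cv2.COLOR_RGB2HSV).astype(int)
    x=(hsv[...,1]>130)&(hsv[...,2]>50)
    for nm,m in(('blue',x&(abs(hsv[...,0]-112)<16)),('yel',x&(abs(hsv[...,0]-25)<8)&(hsv[...,2]>100))):
        for k in cv2.findContours(m.astype(np.uint8),0,1)[0]:
            if cv2.contourArea(k)>15: print(n,nm,cv2.contourArea(k),cv2.boundingRect(k),np.mean(k[:,0],0))
cv2.imwrite('pics/m5.png',np.vstack([np.hstack([cv2.resize(w['im'][150:270,200:360],(400,300),interpolation=cv2.INTER_CUBIC),cv2.resize(s['im'][260:350,255:375],(400,300),interpolation=cv2.INTER_CUBIC)]),
 np.hstack([cv2.resize(t['im'][190:250,325:405],(400,300),interpolation=cv2.INTER_CUBIC),cv2.resize(t['im'][195:245,230:297],(400,300),interpolation=cv2.INTER_CUBIC)])])[:,:,::-1])
E
```

```text
10.7 [ 519.03820541 -266.44139772  270.51576575] [ 0.22438828  0.713549    0.41177689  1.39493161 -0.29958238  1.09479957
  0.2080082 ]
w blue 819.5 (267, 174, 37, 44) [287.12807882 192.7044335 ]
w yel 166.0 (268, 187, 10, 25) [272.43333333 198.55      ]
s blue 417.0 (300, 276, 20, 32) [309.81818182 291.85227273]
s blue 73.5 (182, 211, 25, 12) [193.76470588 216.37254902]
s yel 19.5 (302, 276, 6, 7) [304.84210526 279.15789474]
```

View pics/m5.png

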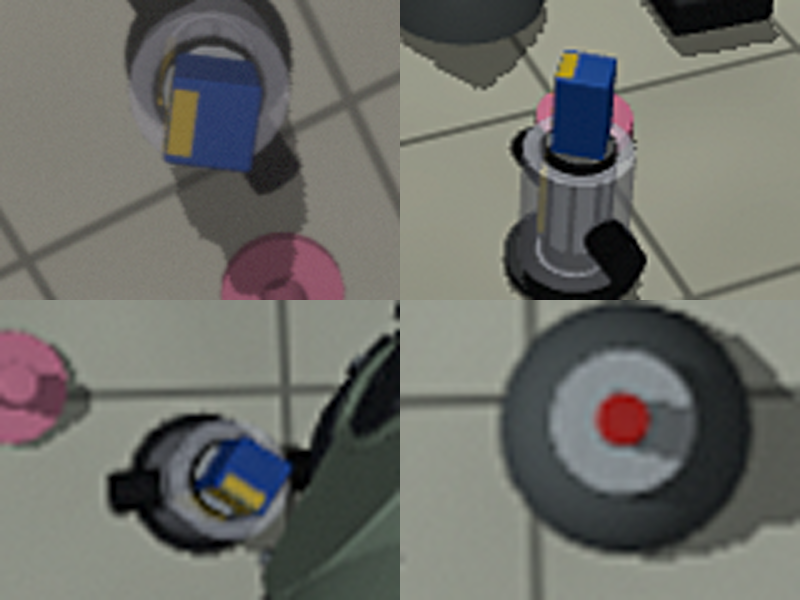

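```bash
python3 - <<'E'
from h import *
P=[]
for i in range(4): w=cam('wrist');P.append(read_state()['tool_pos'])
print(np.mean(P,0))
C=np.array([(174,84),(264,92),(252,170),(165,162)])/2.5+[200,150]
Q=plane(w,C,140);c=Q.mean(0);print(Q.round(1).tolist(),c)
# +x = toward yellow edge (left: TL,BL)
d=(Q[0]+Q[3])/2-(Q[1]+Q[2])/2;e=Q[0]-Q[3]
az=np.degrees(np.arctan2(d[1],d[0]));az2=np.degrees(np.arctan2(e[1],e[0]));print(az,az2,np.linalg.norm(d),np.linalg.norm(e))
a=(az+az2+90)/2;print(a)
print(delta([c[0],c[1],200],down(az)),delta([c[0],c[1],98],down(az)))
E
```

```text
[ 518.95421853 -266.79101653  270.46807953]
[[516.9, -248.9, 140.0], [541.8, -264.7, 140.0], [526.4, -286.8, 140.0], [501.9, -271.0, 140.0]] [ 521.75016116 -267.84142806  140.        ]
147.32939762905963 55.67832388254407 29.312830776131705 26.69192726214909
146.50386075580184
[0.6, 2.9, 70.4, 0.0, 0.0, -84.6] [0.6, 2.9, 172.4, 0.0, 0.0, -84.6]
```

Request:
send_rows:
  newtons: 50
  plan:
    - [1, 1, 3, 20, 0, 0, -84]
    - [1, 1, 3, 50, 0, 0, -84]
    - [1, 1, 3, 50, 0, 0, -84]
    - [1, 1, 3, 50, 0, 0, -84]
    - [1, 1, 3, 50, 0, 0, -84]
    - [1, 1, 3, 50, 0, 0, -84]
    - [1, 1, 3, 50, 0, 0, -84]
    - [1, 1, 3, 50, 0, 0, -84]
    - [1, 1, 3, 50, 0, 0, -84]
    - [1, 1, 3, 50, 0, 0, -84]
    - [1, 1, 3, 50, 0, 0, -84]
    - [1, 1, 3, 50, 0, 0, -84]

```text
clock: 12.1
tool_pos: [521.8, -268.1, 220.3]
tcp_rot: [0.289, 0.957, -0.0, -0.0]
ft_force: [-0.3, 0.6, 0.6]
grip_width: 1.0
gripper_force: 0.0
```

```bash
python3 - <<'E'
from h import *
P=[]
for i in range(3): w=cam('wrist');st=read_state();P.append(st['tool_pos'])
print(st['clock'],np.mean(P,0),st['joint_positions'])
hsv=cv2.cvtColor(w['im'],cv2.COLOR_RGB2HSV).astype(int)
m=((hsv[...,1]>130)&(hsv[...,2]>50)&((abs(hsv[...,0]-112)<16)|(abs(hsv[...,0]-25)<8)))
cn=max(cv2.findContours(m.astype(np.uint8),0,1)[0],key=cv2.contourArea)
hull=cv2.convexHull(cn);ap=cv2.approxPolyDP(hull,4,True)[:,0];print(ap.tolist(),cv2.boundingRect(cn))
x0=np.array([521.5,-268]);a=np.radians(147);u=np.array([np.cos(a),np.sin(a)]);v=np.array([-u[1],u[0]])
print(proj(w,[[*(x0+15*(i*u+j*v)),140] for i,j in((1,1),(1,-1),(-1,-1),(-1,1))]).round(1).tolist())
tcp=np.mean(P,0);print('tool',R.from_quat(st['tcp_rot']).as_matrix().round(3).tolist())
print(delta([521.5,-268,98],down(147)))
print(plane(w,ap,140).round(1).tolist())
E
```

```text
12.25 [ 521.81157317 -267.9890148   220.33906246] [ 0.43995693  0.73695153 -0.04093673  1.45565141  0.03413362  0.94971168
  1.37629187]
[[258, 198], [299, 197], [298, 236], [260, 236]] (258, 196, 43, 41)
[[255.8, 197.2], [300.5, 196.8], [300.2, 238.7], [257.1, 239.1]]
tool [[-0.834, 0.552, -0.0], [0.552, 0.834, -0.0], [-0.0, -0.0, -1.0]]
[0.3, -0.2, 122.3, -0.0, 0.0, -0.5]
[[502.0, -271.5, 140.0], [516.7, -248.2, 140.0], [539.7, -263.8, 140.0], [525.1, -285.8, 140.0]]
```

Request:
send_rows:
  newtons: 50
  plan:
    - [1, 0, 0, 40, 0, 0, 0]
    - [1, 0, 0, 80, 0, 0, 0]
    - [1, 0, 0, 110, 0, 0, 0]
    - [1, 0, 0, 121, 0, 0, 0]
    - [0, 0, 0, 121, 0, 0, 0]
    - [0, 0, 0, 121, 0, 0, 0]
    - [0, 0, 0, 121, 0, 0, 0]
    - [0, 0, 0, 121, 0, 0, 0]
    - [0, 0, 0, 121, 0, 0, 0]
    - [0, 0, 0, 121, 0, 0, 0]
    - [0, 0, 0, 121, 0, 0, 0]

```text
clock: 13.35
tool_pos: [522.2, -268.6, 100.6]
tcp_rot: [0.287, 0.958, -0.0, 0.001]
ft_force: [-1.2, -0.9, 8.2]
grip_width: 0.345
gripper_force: 48.7
```

Request:
send_rows:
  plan:
    - [0, 0, 0, -5, 0, 0, 0]
    - [0, 0, 0, -20, 0, 0, 0]
    - [0, 0, 0, -50, 0, 0, 0]
    - [0, 0, 0, -85, 0, 0, 0]
    - [0, 0, 0, -120, 0, 0, 0]
    - [0, 0, 0, -140, 0, 0, 0]
    - [0, 0, 0, -150, 0, 0, 0]
    - [0, 0, 0, -150, 0, 0, 0]
    - [0, 0, 0, -150, 0, 0, 0]
    - [0, 0, 0, -150, 0, 0, 0]

```text
clock: 14.35
tool_pos: [521.4, -267.9, 248.2]
tcp_rot: [0.287, 0.958, 0.0, -0.001]
ft_force: [0.0, -0.5, -1.4]
grip_width: 0.343
gripper_force: 49.4
```

```bash
python3 - <<'E'
from h import *
s=cam('side');w=cam('wrist');t=cam('top');st=read_state();print(st['clock'],st['tool_pos'],st['grip_width'],st['joint_positions'])
# where plate should be if tool x = cart x, tool z=-cart z, TCP at cart z = 98.5-8-... 
cv2.imwrite('pics/m6.png',np.vstack([np.hstack([cv2.resize(s['im'][180:330,220:420],(400,300),interpolation=cv2.INTER_CUBIC),cv2.resize(w['im'],(400,300))]),
 np.hstack([cv2.resize(t['im'][195:255,70:150],(400,300),interpolation=cv2.INTER_CUBIC),cv2.resize(s['im'][85:145,190:270],(400,300),interpolation=cv2.INTER_CUBIC)])])[:,:,::-1])
E
```

```text
14.5 [ 521.60902892 -268.01815025  248.65238185] 0.3429029107493464 [ 0.4406186   0.70686718 -0.04196341  1.4113973   0.031968    1.02505081
  1.38069065]
```

View pics/m6.png

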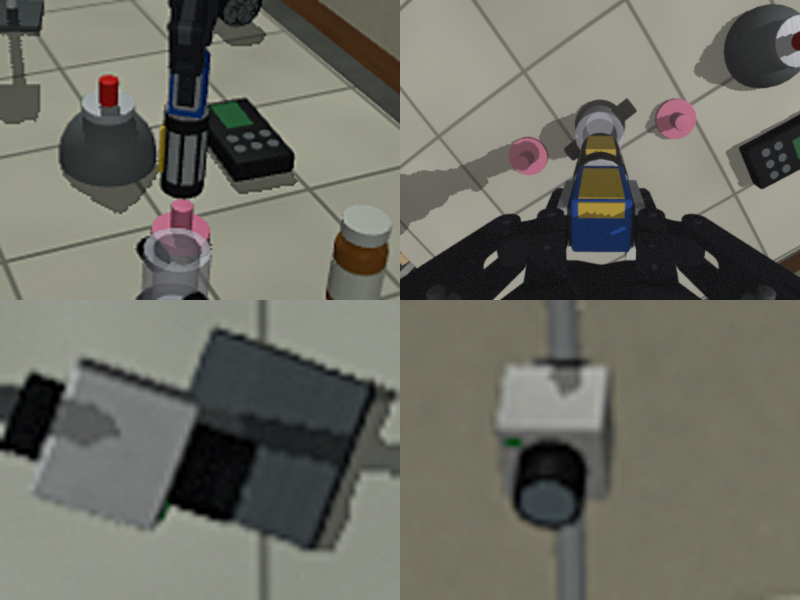

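```bash
python3 - <<'E'
from h import *
s=cam('side');t=cam('top');w=cam('wrist');st=read_state()
T=lambda p:(p[0]/5+70,(p[1]-300)/5+195)
S=lambda p:((p[0]-400)/5+190,(p[1]-300)/5+85)
L,e=tri(s,S((550,498)),t,T((247,482)));print('lens',L,e)
for n,a,b,z in(('back',(80,360),(35,492),L[2]+60),('front',(198,400),(152,528),L[2]+40),('bar',(255,445),(238,518),L[2]),('base1',(375,385),(318,548),10),('base2',(215,330),(375,385),10)):
    P=plane(t,[T(a),T(b)],z);d=P[0]-P[1];print(n,np.degrees(np.arctan2(d[1],d[0]))%90,np.linalg.norm(d),P.mean(0).round(1))
# side: box front-top edge (level), montage (500,428)-(608,432)
P=[ray(s,[S(p)])[0] for p in((500,428),(608,432))]
for d in (s,): 
    n=np.cross(*P);h=np.cross(n,[0,0,1]);print('side edge az',np.degrees(np.arctan2(h[1],h[0])))
# plate check in wrist
Rt=R.from_quat(st['tcp_rot']).as_matrix();tp=np.array(st['tool_pos'])
pts=[[20.5,j,z] for z in(71.5,49.5,27.5) for j in(-11,11)]+[[15,j,-41] for j in(-15,15)]+[[-15,-15,-48.5+8]]
print(proj(w,[tp+Rt@np.array(p) for p in pts]).round(0).tolist())
hsv=cv2.cvtColor(w['im'],cv2.COLOR_RGB2HSV).astype(int)
m=(hsv[...,1]>110)&(hsv[...,2]>50)&(abs(hsv[...,0]-23)<10);m[:150]=m[:150]
for k in cv2.findContours(m.astype(np.uint8),0,1)[0]:
    if cv2.contourArea(k)>60: print(cv2.boundingRect(k),cv2.approxPolyDP(cv2.convexHull(k),3,True)[:,0].tolist())
E
```

```text
lens [519.67928305 334.9075807  242.81764059] 3.187909729616544
back 70.77068324445298 59.33031257431164 [542.9 395.1 302.8]
front 69.66826919000061 58.9548828467238 [526.  352.3 282.8]
bar 76.39336831161579 33.883639534066624 [518.4 335.6 242.8]
base1 70.03574769825524 96.86945394861137 [530.1 365.2  10. ]
base2 69.83250279050296 97.27930931724603 [592.3 394.3  10. ]
side edge az 155.48679129962068
[[261.0, 192.0], [296.0, 192.0], [259.0, 201.0], [297.0, 201.0], [257.0, 212.0], [299.0, 212.0], [231.0, 285.0], [321.0, 285.0], [235.0, 359.0]]
(250, 283, 65, 22) [[250, 283], [314, 284], [313, 304], [250, 304]]
(250, 236, 64, 42) [[305, 237], [313, 277], [250, 277], [257, 236]]
(259, 190, 44, 27) [[264, 191], [296, 191], [302, 215], [261, 216]]
```

```bash
cat >> h.py <<'E'
def target(L=np.array([519.7,335.2,242.8]),az=70):
    a,b=np.radians(az),np.radians(25)
    cx=np.array([np.cos(b)*np.cos(a),np.cos(b)*np.sin(a),np.sin(b)]);cy=np.array([-np.sin(a),np.cos(a),0]);cz=np.cross(cx,cy)
    Rg=np.c_[cx,-cy,-cz];S=L-120*cx
    return S-Rg@[20.5,0,49.5],Rg,S
E
python3 - <<'E'
from h import *
P,Rg,S=target();print(P,S,np.linalg.det(Rg))
hz=np.array([.342,.94,0])
print(delta([500,-20,290],down(110)))
Q=P-110*hz+[0,0,30];print(Q,delta(Q,Rg))
E
```

```text
[468.99351361 195.88507361 228.28436968] [482.50293769 233.00191124 192.08580859] 0.9999999999999998
[154.5, 195.2, -40.9, -0.0, -0.0, 36.6]
[431.37351361  92.48507361 258.28436968] [273.7, 251.5, -9.1, -16.7, 21.1, 75.3]
```

Request:
send_rows:
  plan:
    - [0, 20, 25, -20, 0, 0, 4]
    - [0, 40, 50, -41, 0, 0, 9]
    - [0, 62, 78, -41, 0, 0, 15]
    - [0, 86, 108, -41, 0, 0, 21]
    - [0, 110, 139, -41, 0, 0, 27]
    - [0, 134, 169, -41, 0, 0, 33]
    - [0, 154, 195, -41, 0, 0, 37]
    - [0, 154, 195, -41, 0, 0, 37]

```text
clock: 15.45
tool_pos: [500.2, -16.1, 290.3]
tcp_rot: [0.575, 0.818, 0.001, -0.001]
ft_force: [1.3, -1.0, -2.0]
grip_width: 0.352
gripper_force: 49.8
```

```bash
python3 - <<'E'
from h import *
P,Rg,S=target();hz=np.array([.342,.94,0]);print(delta(P-110*hz+[0,0,30],Rg));print(read_state()['joint_positions'])
E
```

```text
[125.4, -27.9, 32.2, -8.7, 23.9, 39.2]
[-0.12770937  0.53059699  0.16872733  1.65321998 -0.10554239  0.96678614
  0.42451905]
```

Request:
send_rows:
  plan:
    - [0, 16, -4, 4, -1, 3, 5]
    - [0, 31, -7, 8, -2, 6, 10]
    - [0, 47, -10, 12, -3, 9, 15]
    - [0, 63, -14, 16, -4, 12, 20]
    - [0, 78, -17, 20, -5, 15, 25]
    - [0, 94, -21, 24, -7, 18, 30]
    - [0, 110, -24, 28, -8, 21, 35]
    - [0, 125, -28, 32, -8.7, 24, 39]
    - [0, 125, -28, 32, -8.7, 24, 39]
    - [0, 125, -28, 32, -8.7, 24, 39]

```text
clock: 16.45
tool_pos: [432.5, 87.0, 258.5]
tcp_rot: [0.799, 0.561, 0.178, -0.123]
ft_force: [0.3, -0.1, -1.2]
grip_width: 0.343
gripper_force: 49.9
```

```bash
python3 - <<'E'
from h import *
P,Rg,S=target();hz=np.array([.342,.94,0]);print(delta(P-50*hz,Rg),delta(P,Rg));st=read_state();print(st['joint_positions'],st['tool_pos'],st['grip_width'])
w=cam('wrist');print(proj(w,[[519.7,335,243],[526,352,283],[543,395,303]]))
hsv=cv2.cvtColor(w['im'],cv2.COLOR_RGB2HSV).astype(int)
m=(hsv[...,1]>110)&(hsv[...,2]>50)&(abs(hsv[...,0]-23)<10)
for k in cv2.findContours(m.astype(np.uint8),0,1)[0]:
    if cv2.contourArea(k)>60: print(cv2.boundingRect(k))
E
```

```text
[46.0, -2.9, 54.7, 0.1, 0.0, 0.1] [91.3, -2.9, 75.8, 0.1, 0.0, 0.1]
[ 0.02968681  0.45394299 -0.0315375   2.10505112 -0.78973631  0.57110006
  0.32667568] [432.45923496  86.99674718 258.45266264] 0.3428513992928511
[[ 277.28800665 -130.10202085]
 [ 277.06472596 -216.2508483 ]
 [ 279.31115036 -284.34725283]]
(250, 283, 65, 22)
(250, 236, 64, 42)
(259, 190, 44, 27)
```

Request:
send_rows:
  plan:
    - [0, 15, -1, 18, 0, 0, 0]
    - [0, 31, -2, 37, 0, 0, 0]
    - [0, 46, -3, 55, 0, 0, 0]
    - [0, 61, -3, 62, 0, 0, 0]
    - [0, 76, -3, 69, 0, 0, 0]
    - [0, 86, -3, 73, 0, 0, 0]
    - [0, 91, -3, 76, 0, 0, 0]
    - [0, 91, -3, 76, 0, 0, 0]
    - [0, 91, -3, 76, 0, 0, 0]
    - [0, 91, -3, 76, 0, 0, 0]

```text
clock: 17.5
tool_pos: [468.4, 195.8, 228.0]
tcp_rot: [0.8, 0.56, 0.178, -0.124]
ft_force: [-0.1, -0.2, -1.7]
grip_width: 0.346
gripper_force: 49.9
```

```bash
python3 - <<'E'
from h import *
P,Rg,S=target();X=[]
for i in range(4):
    s=cam('side');t=cam('top');X.append(delta(P,Rg))
print(np.mean(X,0).round(2));st=read_state();print(st['clock'],st['ft_force'],st['gripper_force'],np.abs(st['qd']).max(),st['joint_positions'])
# weight still on dome (side view, red knob)
for c,n in((s,'s'),(t,'t')):
    hsv=cv2.cvtColor(c['im'],cv2.COLOR_RGB2HSV).astype(int)
    m=((hsv[...,0]<8)|(hsv[...,0]>172))&(hsv[...,1]>165)&(hsv[...,2]>90)
    for k in cv2.findContours(m.astype(np.uint8),0,1)[0]:
        if cv2.contourArea(k)>15: print(n,cv2.boundingRect(k),plane(c,[np.array(cv2.boundingRect(k)[:2])+np.array(cv2.boundingRect(k)[2:])/2],105 if n=='s' else 112))
    x=(hsv[...,1]>120)&(hsv[...,2]>50)
    for nm,m in(('blue',x&(abs(hsv[...,0]-112)<16)),('yel',x&(abs(hsv[...,0]-25)<9))):
        for k in cv2.findContours(m.astype(np.uint8),0,1)[0]:
            if cv2.contourArea(k)>8: print(n,nm,cv2.contourArea(k),cv2.boundingRect(k))
tp=np.array(st['tool_pos']);Rt=R.from_quat(st['tcp_rot']).as_matrix()
Q=[tp+Rt@np.array(p) for p in([20.5,0,49.5],[20.5,-11,27.5],[20.5,11,71.5],[0,0,91.5],[0,0,-40])]
print(np.round(Q,1).tolist(),proj(s,Q).round(0).tolist(),proj(t,Q).round(0).tolist())
E
```

```text
[ 0.05  0.62 -0.32  0.05  0.    0.  ]
17.9 [ 0.41068975 -0.09737554 -2.94136677] 49.87383484840393 0.0014411524500240955 [-0.21866289  0.55819209 -0.04549948  2.0274734  -0.86415071  0.44175863
  0.16723268]
s (270, 218, 9, 15) [[553.22900945  -8.89914081 105.        ]]
s blue 75.5 (181, 211, 26, 12)
s blue 204.5 (207, 134, 14, 21)
t (264, 211, 8, 8) [[ 5.53330862e+02 -3.38336993e-01  1.12000000e+02]]
t yel 21.0 (175, 247, 5, 10)
t yel 37.0 (168, 241, 7, 12)
[[481.9, 233.5, 191.8], [468.4, 228.5, 211.7], [495.5, 238.5, 171.8], [481.7, 232.7, 145.0], [462.6, 180.5, 264.2]] [[216.0, 157.0], [211.0, 151.0], [221.0, 162.0], [217.0, 173.0], [213.0, 138.0]] [[170.0, 246.0], [170.0, 252.0], [170.0, 240.0], [175.0, 245.0], [186.0, 255.0]]
```

```bash
python3 -c "
from h import *
print(job_done())"
```

```text
the job is handed in; nothing more can be done
None
```

The job is handed in. The weight rests balanced on the dome, and the cartridge is held steady at the sight point, with my measurements putting the plate within a few millimetres of it; the verdict was not shown.

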